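# Fold and tuck the recipe-card flap

### The job

Close the recipe-card holder: push its green sprung flap over onto the cards, press it flat, and push it on towards the steel lip until its free edge is tucked fully home beneath the lip and stays there. Push on the flap's green outer side without touching its white inside, so no pinching it; do not lift the holder or shove it across the worktop, and leave everything around it where it stands.

Things in the scene. Friction and masses are not known exactly. Their poses are not given: they have to be found in the camera images.
- card_holder: Loose recipe-card holder, 0.85 kg: brown wooden board 150 (x) x 190 (y) x 18 mm lying on the worktop, with a stack of white cards (top 28 mm up), two dark hinge brackets near its +y end and a steel lip near its -y end. Origin: centre of the underside; z up, y points from the lip to the hinge.
- hinge_mid (a point): Middle of the flap's hinge axis, which runs along the holder's x at its y = +70 mm, z = 34 mm. Brackets beside the flap: x = +-63 to +-71 mm, tops 40 mm above the worktop. Axes as card_holder.
- flap_fold (a joint): Hinge angle of the flap, rad: 0 flat over the cards (a stop), 1.57 upright, 2.3 leaning fully back away from the lip. Spring 0.06 Nm/rad, at rest at 1.6 rad, and 0.03 Nm of friction: a fingertip 50 mm from the hinge presses the flap flat with about 3 N; let go untucked, it rises again.
- flap_tuck (a joint): How far the flap is pushed out on its slotted hinge straps, in its own plane, away from the hinge, m: 0 drawn back (start), 0.024 fully home under the lip (stop). About 3 N of friction; stays where left. Flat, the edge passes the lip's mouth at 0.006 to 0.008 and is under its level part from 0.014. If pushed out beyond 0.006 before lying flat, the lip is in the way.
- flap_press (a point): Point on the flap's green outer face, mid-width, 50 mm from the hinge axis (at flap_tuck 0), 16 mm to the hinge side of the thumb step's upright face. Flap: 112 mm wide, 4 mm thick plus 2 mm white lining; flat, the green face is 36 mm above the worktop. Axes: x as the holder's, z out of the green face, y from free edge to hinge. Moves with the flap.
- flap_edge (a point): Middle of the flap's free edge, 116 mm from the hinge axis at flap_tuck 0; moves with the flap. The thumb step, a 70 mm wide green wedge on the outer face, has its upright side (9 mm high) 66 mm from the hinge axis, facing the hinge, and slopes down to 96 mm from the axis. From hinge to step the face is smooth.
- lip_mouth (a point): Middle of the mouth of the steel lip: 96 mm wide along the holder's x, at its y = -52 mm. Level underside 39 mm above the worktop (3 mm above the flat flap's green face); mouth flared up towards the hinge to 49 mm; back wall at y = -76 mm.
- flap_lining: The white lining on the flap's inner face (106 x 104 x 2 mm), faces the cards when shut. Not to be touched. Origin: middle of the hinge axis at flap_tuck 0, axes as flap_press.
- red_spice_jar_mid (a point): Bystander: clear spice jar with a red cap and a brown label, 45 mm across, 106 mm tall; the point is its centre.
- green_spice_jar_mid (a point): Bystander: clear spice jar with a red cap and a green label, 45 mm across, 106 mm tall; the point is its centre.
- fruit_tin_mid (a point): Bystander: metal tin with a fruit picture, 75 mm across, 58 mm tall; the point is its centre.
- white_dish_mid (a point): Bystander: small white dish, 72 mm across, 35 mm tall; the point is its centre.
- green_mug_mid (a point): Bystander: dark green mug, 86 mm across (118 mm with handle), 96 mm tall; the point is its centre.
- red_lid_jar_mid (a point): Bystander: glass jar with a red label and a white lid, 64 mm across, 87 mm tall; the point is its centre.

How it is judged:
By the outcome, as a careful person would: the job done as asked, in the order asked, and still so for the second after the job is handed in, with the robot touching nothing.
It also fails if it takes over 40 s, if anything falls off the work surface, if the arm or the gripper's body presses on something with over 40 N, if the wrist force passes 120 N, or if a joint passes its speed limit or range.

### The arm

A 6-joint arm with a two-finger parallel gripper is mounted at the origin on a cart in front of the work surface, level with it; the furniture and walls round the work are solid. World frame = base frame: x ahead of the robot, y to its left, z up, the work surface at z = 0. Lengths are in m, angles in rad, forces in N, time in s.
With the tool pointing down it reaches from about 0.25 to 0.725 m from the base axis. Payload 4 kg.
Tool frame: the origin (TCP) lies midway between the tips of the shut fingers; the grasp point (between the pads) lies 19 mm behind it; z points along the fingers, y is the line along which they close (so a half turn about z gives the same grasp; the last joint's range is limited). The gripper opens to 85 mm and grips with 20 to 120 N. Pads are 22 mm wide; open, the fingers measure 114 mm over their backs; the gripper's body (76 mm by 85 mm) begins 54 mm behind the grasp point. The pads swing forward as they close: fully open they stand 13 mm farther back than shut.
Start: joints at [1.339, 0.241, 0.005, 1.335, 0, 1.571], TCP at [0.115, 0.487, 0.194] pointing down, gripper open.
Joint ranges: [-2.72, 2.72], [-1.05, 1.87], [-1.09, 1.28], [-1.99, 2.15], [-1.42, 1.44], [-3.14, 3.14]. Speed limits (rad/s): [2.79, 2.79, 3.14, 3.14, 3.14, 3.14].

### API

Orientations are given as a unit quaternion [x, y, z, w].
In Python, from workcell import bot gives the robot as it stands.
- The arm moves only by the tool move_arm, never from a script. Its argument "motion" is a list of rows, each an object of numbers: "x", "y", "z": the shift along the tool's x, y, z in cm; "yaw": the turn about the tool's z in degrees. A call has 1 to 20 rows; each row is the pose to reach, as a shift and turn from the pose commanded when the call began, along the tool's axes at that moment; what a row does not reach only later rows make up. A row lasts 1/8 s, in which the tool goes at most 62.5 mm and 10.7 degrees, less where a joint would pass 70% of its speed; a pose out of reach is approached as far as the arm can. A call with a gripper value outside its range is refused whole. "gripper" is the opening, from -1 (shut) to 1 (fully open), set as the call begins (left out, the last holds). The fingers move at their own pace and stop on an object; the grip force is fixed at half the most. Time passes only in rows, so rows that repeat a pose let the fingers close. It gives the time, the measured TCP pose, the force, the opening and the grip force at its end, in the units of the state.
- bot.get_obs(): the state, without advancing time (a new reading comes with each control period).
- bot.camera(name): name is "side" or "top"; returns the picture (480x640x3 uint8, blue, green, red); there is no depth.
- bot.camera_model(name): a dict with "K" (3x3 intrinsics, pixels), "world_from_camera" (4x4, takes a point from camera to world coordinates). Camera axes: x right, y down, z forward; pixel columns grow to the right and rows downward; lengths in m; the calibration is good to about 2 mm. A picture is of the moment at which its call begins. camera_model takes no time and is no camera call.
- bot.job_done(): hands the job in; it is judged then, once.
Trained networks look in the newest picture that a camera, given by its name, has taken for a name from the list of things; names that differ only in an ending like _2 or _b are one class to them, and where a whole thing is asked for, a point or a joint stands for the part that bears it (a point fixed in the world has none). Each returns a list of dicts, best first, with "score" (0 to 1); they miss things now and then, are a little off and sometimes report something else, mostly with a low value. They report only what shows in the picture. A call takes as long as a camera call.
- bot.cut_out(camera, name): "mask" (480x640 bool, what is visible of it) and "centre" ([row, column] in pixels, amid what is visible of it).
The state is a dict: "clock": time; "joint_pos": joint angles; "joint_vel": joint speeds; "tau": joint torques, N m; "eef_pos": TCP position; "tool_rot": TCP orientation; "ft_force": force on the tool from outside, world axes, zero at the start; "ft_torque": the same for the moment, N m; "grip_width": finger opening in m; "grasp_force": force on a finger pad.
Only numpy, scipy, OpenCV 4.12 (cv2) and the standard library are available. Lean on these libraries where they do the work, as an engineer would, in place of code of your own. Each camera call takes 0.05 s, during which the arm holds its last target. There are 200 camera calls.

## Working session

There is one attempt and no reset: what is moved stays moved. The work goes in short steps, Python scripts to look and compute and a tool call to move; the robot and the scene stay as the last step left them, time stands still between calls to the robot, and variables do not carry over. Pictures are saved under pics/ and viewed, at most 10 in all, crops included, and the job is handed in when it is done.

Besides the shell and the picture viewer there is one more tool, called after ">>>" as a command line: name --argument value ..., lists and objects as JSON in quotes. move_arm: Moves the arm, as the interface text tells. Its arguments: {"type":"object","properties":{"motion":{"type":"array"},"gripper":{"type":"number"}},"required":["motion"]}

```bash
mkdir -p pics
cat > h.py <<'E'
import numpy as np, cv2
from workcell import bot
def ray(cam,px):  # px=(col,row)
    m=bot.camera_model(cam);K=np.array(m["K"]);T=np.array(m["world_from_camera"])
    d=T[:3,:3]@np.linalg.inv(K)@[px[0],px[1],1];return T[:3,3],d
def onz(cam,px,z):
    o,d=ray(cam,px);return o+d*(z-o[2])/d[2]
def proj(cam,P):
    m=bot.camera_model(cam);T=np.linalg.inv(np.array(m["world_from_camera"]))
    p=np.array(m["K"])@(T[:3,:3]@np.array(P)+T[:3,3]);return p[:2]/p[2]
E
python3 - <<'E'
from h import *
for c in("top","side"):
    cv2.imwrite(f"pics/{c}0.png",bot.camera(c))
    print(c,np.round(bot.camera_model(c)["world_from_camera"],2).tolist())
    for n in("card_holder","flap_fold","lip_mouth","hinge_mid","flap_press","flap_edge"):
        for r in bot.cut_out(c,n)[:2]: print(n,round(r["score"],2),np.round(r["centre"]),r["mask"].sum())
o=bot.get_obs();print(o["clock"],o["eef_pos"],o["tool_rot"],o["grip_width"])
E
```

```text
top [[0.03, -1.0, 0.09, 0.49], [-1.0, -0.03, -0.01, 0.14], [0.01, -0.09, -1.0, 1.63], [0.0, 0.0, 0.0, 1.0]]
card_holder 0.89 [262. 335.] 3542
flap_fold 0.66 [254. 310.] 239
lip_mouth 0.88 [261. 336.] 3509
hinge_mid 0.76 [266. 338.] 3559
flap_press 0.5 [247. 313.] 300
flap_edge 0.51 [253. 314.] 210
side [[0.93, -0.14, 0.34, 0.2], [-0.37, -0.42, 0.83, -0.8], [0.02, -0.9, -0.44, 0.58], [0.0, 0.0, 0.0, 1.0]]
card_holder 0.8 [262. 312.] 4765
flap_fold 0.31 [234. 316.] 1852
lip_mouth 0.65 [264. 313.] 4799
hinge_mid 0.68 [261. 310.] 4661
flap_press 0.65 [236. 314.] 1765
flap_press 0.16 [263. 313.] 4696
flap_edge 0.9 [233. 313.] 1859
0.7 [0.11486294 0.48665412 0.19393684] [ 1.15639184e-01  9.93291285e-01  4.91207622e-05 -2.45472780e-06] 0.08536880120573781
```

View pics/top0.png

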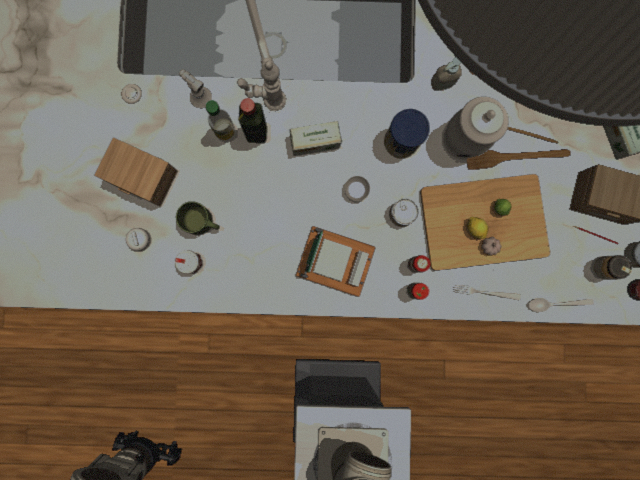

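View pics/side0.png

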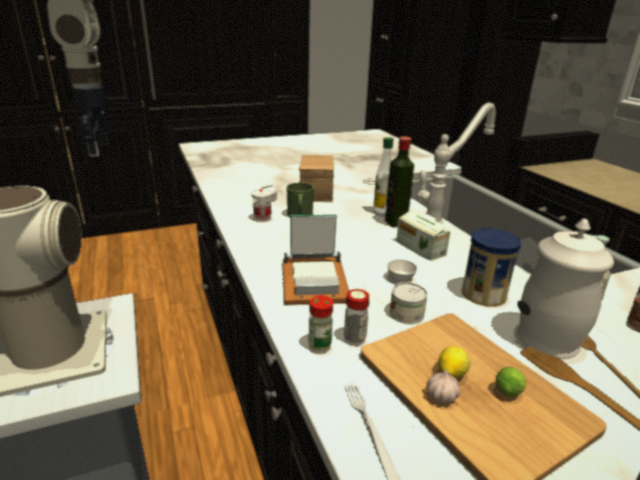

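The top view shows the holder at about (337,262): flap upright on the left (col ~315), lip on the right (col ~357). The side view shows the white lining facing the camera, with jars beyond the lip end. Next I'll fit the pose.

```bash
cat >> h.py <<'E'
def pose_T(x,y,a):
    c,s=np.cos(a),np.sin(a);return np.array([[c,-s,0,x],[s,c,0,y],[0,0,1,0],[0,0,0,1.]])
def hp(T,p): return (T@np.r_[p,1])[:3]
def overlay(img,cam,T,s=1,off=(0,0),th=1.6,tuck=0.0):
    def poly(pts,col):
        q=np.array([(proj(cam,hp(T,p))-off)*s for p in pts]);cv2.polylines(img,[np.round(q).astype(int)],True,col,1)
    poly([(-.075,-.095,.018),(.075,-.095,.018),(.075,.095,.018),(-.075,.095,.018)],(255,0,255))
    f=lambda x,r:(x,.07-r*np.cos(th),.034+r*np.sin(th))
    poly([f(-.056,0.01+tuck),f(.056,.01+tuck),f(.056,.116+tuck),f(-.056,.116+tuck)],(255,255,0))
    poly([(-.048,-.052,.049),(.048,-.052,.049),(.048,-.076,.041),(-.048,-.076,.041)],(0,0,255))
    return img
E
cat > fit.py <<'E'
from h import *
from scipy.optimize import minimize
import sys
def fit(verbose=True):
    M={}
    for c in("top","side"):
        im=bot.camera(c);r=bot.cut_out(c,"card_holder")[0]["mask"]
        hsv=cv2.cvtColor(im,cv2.COLOR_BGR2HSV);box=cv2.dilate(r.astype(np.uint8),np.ones((9,9)))>0
        b=box&(hsv[...,0]<20)&(hsv[...,1]>90)&(hsv[...,2]>40)
        n,l,st,_=cv2.connectedComponentsWithStats(cv2.morphologyEx(b.astype(np.uint8),cv2.MORPH_CLOSE,np.ones((3,3))))
        M[c]=(im,b)
    im,b=M["top"]
    h=cv2.convexHull(np.argwhere(b)[:,::-1].astype(np.float32))
    W=np.array([onz("top",p,.018)[:2] for p in h[:,0]],np.float32)
    (cx,cy),(w,hh),a=cv2.minAreaRect(W)
    return M,(cx,cy),(w,hh),a
if __name__=="__main__":
    M,c,wh,a=fit();print(c,wh,a)
    a=np.radians(a)
    # long axis -> holder y, pointing +y world
    u=np.array([np.cos(a),np.sin(a)]) if wh[0]>wh[1] else np.array([-np.sin(a),np.cos(a)])
    if u[1]<0:u=-u
    ang=np.arctan2(-u[0],u[1]);print("pose",c,ang)
    T=pose_T(*c,ang)
    A=[]
    for cam,off in(("top",(275,205)),("side",(255,195))):
        im=M[cam][0][off[1]:off[1]+120,off[0]:off[0]+120]
        im=cv2.resize(im,None,fx=3.3,fy=3.3,interpolation=cv2.INTER_CUBIC)
        A.append(overlay(im,cam,T,3.3,np.array(off)))
    cv2.imwrite(sys.argv[1],np.hstack(A))
E
python3 fit.py pics/fit0.png
```

```text
(0.5558227300643921, 0.062353141605854034) (0.18701434135437012, 0.1480712890625) 73.26675415039062
pose (0.5558227300643921, 0.062353141605854034) -0.29205023462135943
```

View pics/fit0.png

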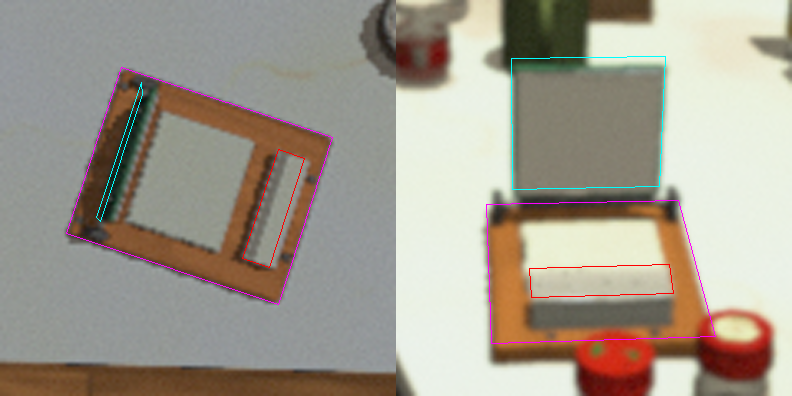

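The overlay fits both views: board pose (0.556, 0.062), yaw −0.292, flap upright with green facing world +y. I'll shut the gripper, turn it so tool x lies along holder y, and go behind the flap. All of this stays at a safe height.

>>> move_arm --motion '[{"x": -3.8, "y": -1.4, "yaw": 7}, {"x": -7.6, "y": -2.7, "yaw": 13}, {"x": -11.4, "y": -4.1, "yaw": 20}, {"x": -15.2, "y": -5.5, "yaw": 27}, {"x": -19.1, "y": -6.9, "yaw": 33}, {"x": -22.9, "y": -8.2, "yaw": 40}, {"x": -26.7, "y": -9.6, "yaw": 47}, {"x": -30.5, "y": -11, "yaw": 53}, {"x": -34.3, "y": -12.3, "yaw": 60}, {"x": -38.1, "y": -13.7, "yaw": 67}, {"x": -41.9, "y": -15.1, "yaw": 73}, {"x": -45.7, "y": -16.4, "yaw": 80}, {"x": -49.6, "y": -17.8, "yaw": 87}, {"x": -53.4, "y": -19.2, "yaw": 93.4}, {"x": -53.4, "y": -19.2, "yaw": 93.4}, {"x": -53.4, "y": -19.2, "yaw": 93.4}, {"x": -53.4, "y": -19.2, "yaw": 93.4}]' --gripper -1

```text
invalid input at $.motion[0]: expected keys x, y, z, yaw
```

```bash
cat > st.py <<'E'
from h import *
from scipy.spatial.transform import Rotation as R
T=pose_T(.5558,.0624,-.292)
o=bot.get_obs();p=np.linalg.inv(T)@np.r_[o["eef_pos"],1]
Rt=R.from_quat(o["tool_rot"]).as_matrix()
print("t",o["clock"],"holder mm",np.round(p[:3]*1e3,1),"f_holder",np.round(T[:3,:3].T@o["ft_force"],1),"grip",o["grip_width"],"q",np.round(o["joint_pos"],2))
print("tool axes in holder",np.round(T[:3,:3].T@Rt,3).tolist())
E
python3 st.py
python3 - <<'E'
from h import *
A=[]
for cam,off in(("top",(260,190)),("side",(240,140))):
    im=bot.camera(cam)[off[1]:off[1]+160,off[0]:off[0]+130]
    A.append(cv2.resize(im,None,fx=3,fy=3,interpolation=cv2.INTER_CUBIC))
cv2.imwrite("pics/b1.png",np.hstack(A))
E
```

```text
t 0.9 holder mm [-544.4  279.3  193.9] f_holder [-0.2 -0.2 -0.2] grip 0.0857646323478549 q [1.34 0.24 0.01 1.34 0.   1.57]
tool axes in holder [[-0.998, -0.06, -0.0], [-0.06, 0.998, 0.0], [0.0, 0.0, -1.0]]
```

View pics/b1.png

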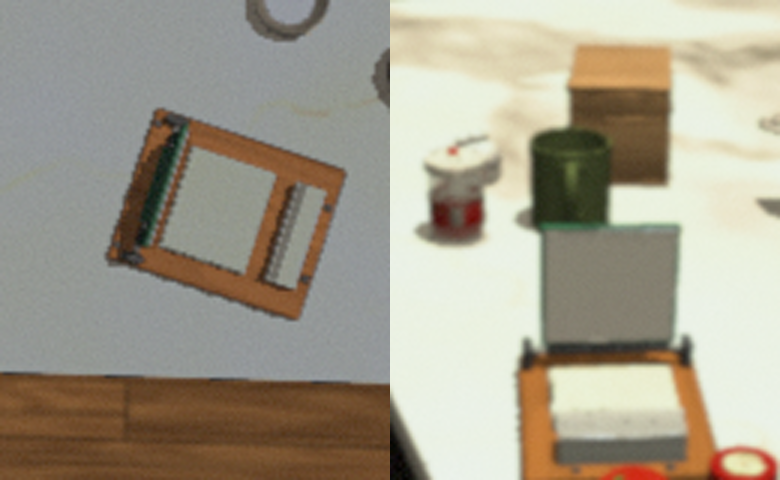

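The move was refused because each row needs all four keys, so the picture still shows the untouched holder. I'll resend it with every key.

>>> move_arm --motion '[{"x": -3.8, "y": -1.4, "z": 0, "yaw": 7}, {"x": -7.6, "y": -2.7, "z": 0, "yaw": 13}, {"x": -11.4, "y": -4.1, "z": 0, "yaw": 20}, {"x": -15.2, "y": -5.5, "z": 0, "yaw": 27}, {"x": -19.1, "y": -6.9, "z": 0, "yaw": 33}, {"x": -22.9, "y": -8.2, "z": 0, "yaw": 40}, {"x": -26.7, "y": -9.6, "z": 0, "yaw": 47}, {"x": -30.5, "y": -11, "z": 0, "yaw": 53}, {"x": -34.3, "y": -12.3, "z": 0, "yaw": 60}, {"x": -38.1, "y": -13.7, "z": 0, "yaw": 67}, {"x": -41.9, "y": -15.1, "z": 0, "yaw": 73}, {"x": -45.7, "y": -16.4, "z": 0, "yaw": 80}, {"x": -49.6, "y": -17.8, "z": 0, "yaw": 87}, {"x": -53.4, "y": -19.2, "z": 0, "yaw": 93.4}, {"x": -53.4, "y": -19.2, "z": 0, "yaw": 93.4}, {"x": -53.4, "y": -19.2, "z": 0, "yaw": 93.4}, {"x": -53.4, "y": -19.2, "z": 0, "yaw": 93.4}]' --gripper -1

```text
clock: 3.12
eef_pos: [0.5896, 0.1778, 0.1941]
tool_rot: [0.802, 0.598, -0.0, -0.0]
ft_force: [-0.4, 0.4, 0.1]
grip_width: -0.0002
grasp_force: 0.0
```

```bash
python3 st.py
```

```text
t 3.125 holder mm [ -0.8 120.3 194.1] f_holder [-0.5  0.2  0.1] grip -0.0001738018389757307 q [0.29 0.48 0.35 1.44 0.   2.15]
tool axes in holder [[-0.003, 1.0, -0.0], [1.0, 0.003, 0.0], [0.0, -0.0, -1.0]]
```

Now I'll descend behind the flap and fold it partway along the arc.

>>> move_arm --motion '[{"x": 0, "y": 0, "z": 3.5, "yaw": 0}, {"x": 0, "y": 0, "z": 7, "yaw": 0}, {"x": 0, "y": 0, "z": 10.4, "yaw": 0}, {"x": -1, "y": 0, "z": 10.4, "yaw": 0}, {"x": -2, "y": 0, "z": 10.4, "yaw": 0}, {"x": -2.9, "y": 0, "z": 10.4, "yaw": 0}, {"x": -3.7, "y": 0, "z": 10.4, "yaw": 0}, {"x": -4.5, "y": 0, "z": 10.4, "yaw": 0}, {"x": -5.2, "y": 0, "z": 10.5, "yaw": 0}, {"x": -5.9, "y": 0, "z": 10.8, "yaw": 0}, {"x": -6.6, "y": 0, "z": 11.1, "yaw": 0}, {"x": -7.2, "y": 0, "z": 11.5, "yaw": 0}, {"x": -7.75, "y": 0, "z": 11.9, "yaw": 0}, {"x": -8.25, "y": 0, "z": 12.4, "yaw": 0}, {"x": -8.7, "y": 0, "z": 13, "yaw": 0}, {"x": -8.7, "y": 0, "z": 13, "yaw": 0}]'

```text
clock: 5.12
eef_pos: [0.5648, 0.0933, 0.0631]
tool_rot: [0.802, 0.597, -0.001, -0.0]
ft_force: [-0.2, 0.2, 0.5]
grip_width: 0.0
grasp_force: 0.0
```

```bash
python3 st.py
cat > v.py <<'E'
from h import *
import sys
A=[]
for cam,off in(("top",(260,190)),("side",(240,160))):
    im=bot.camera(cam)[off[1]:off[1]+150,off[0]:off[0]+130]
    A.append(cv2.resize(im,None,fx=3,fy=3,interpolation=cv2.INTER_CUBIC))
cv2.imwrite(sys.argv[1],np.hstack(A))
E
python3 v.py pics/b2.png
```

```text
t 5.125 holder mm [-0.3 32.2 63.1] f_holder [-0.3  0.2  0.5] grip 4.4617421540261203e-05 q [ 0.16  0.47 -0.02  1.09 -0.    2.03]
tool axes in holder [[-0.0, 1.0, -0.001], [1.0, 0.0, -0.001], [-0.001, -0.001, -1.0]]
```

View pics/b2.png

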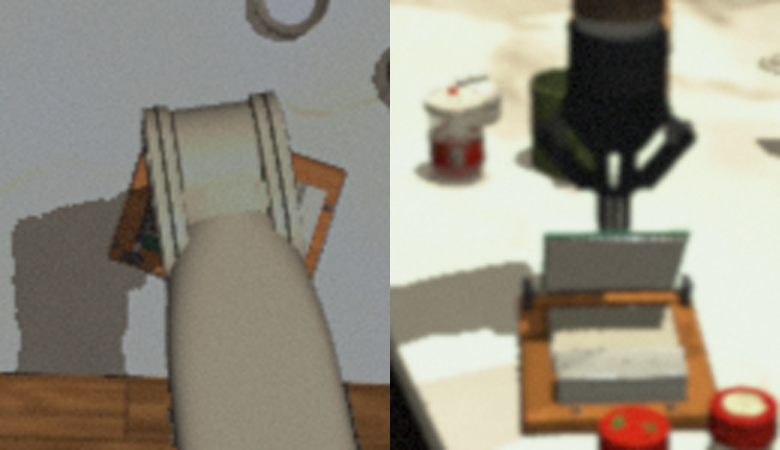

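The flap is folding forward in front of the finger (side view, edge near (615,235)), and the holder hasn't moved. Next I'll take it down flat.

>>> move_arm --motion '[{"x": -0.22, "y": 0, "z": 0.45, "yaw": 0}, {"x": -0.42, "y": 0, "z": 0.9, "yaw": 0}, {"x": -0.57, "y": 0, "z": 1.36, "yaw": 0}, {"x": -0.7, "y": 0, "z": 1.83, "yaw": 0}, {"x": -0.78, "y": 0, "z": 2.3, "yaw": 0}, {"x": -0.82, "y": 0, "z": 2.6, "yaw": 0}, {"x": -0.82, "y": 0, "z": 2.75, "yaw": 0}, {"x": -0.82, "y": 0, "z": 2.8, "yaw": 0}, {"x": -0.82, "y": 0, "z": 2.8, "yaw": 0}]'

```text
clock: 6.35
eef_pos: [0.5631, 0.086, 0.0359]
tool_rot: [0.802, 0.597, 0.0, -0.0]
ft_force: [-0.6, 0.1, -0.6]
grip_width: -0.0001
grasp_force: 0.2
```

```bash
python3 st.py
```

```text
t 6.35 holder mm [ 0.2 24.7 35.9] f_holder [-0.6 -0.1 -0.6] grip -8.844677171259133e-05 q [ 0.15  0.49 -0.06  1.02  0.    2.01]
tool axes in holder [[-0.001, 1.0, -0.0], [1.0, 0.001, 0.0], [0.0, -0.0, -1.0]]
```

>>> move_arm --motion '[{"x": 0, "y": 0, "z": 0.05, "yaw": 0}, {"x": 0, "y": 0, "z": 0.1, "yaw": 0}, {"x": 0, "y": 0, "z": 0.1, "yaw": 0}]'

```text
clock: 6.72
eef_pos: [0.5632, 0.0859, 0.035]
tool_rot: [0.802, 0.597, 0.0, 0.0]
ft_force: [-1.2, 1.3, 0.6]
grip_width: -0.0003
grasp_force: 0.4
```

```bash
python3 st.py; python3 v.py pics/b3.png
```

```text
t 6.725 holder mm [ 0.4 24.6 35. ] f_holder [-1.5  0.9  0.6] grip -0.00030891384367294234 q [ 0.15  0.49 -0.06  1.02 -0.    2.01]
tool axes in holder [[-0.001, 1.0, 0.0], [1.0, 0.001, 0.0], [0.0, 0.0, -1.0]]
```

View pics/b3.png

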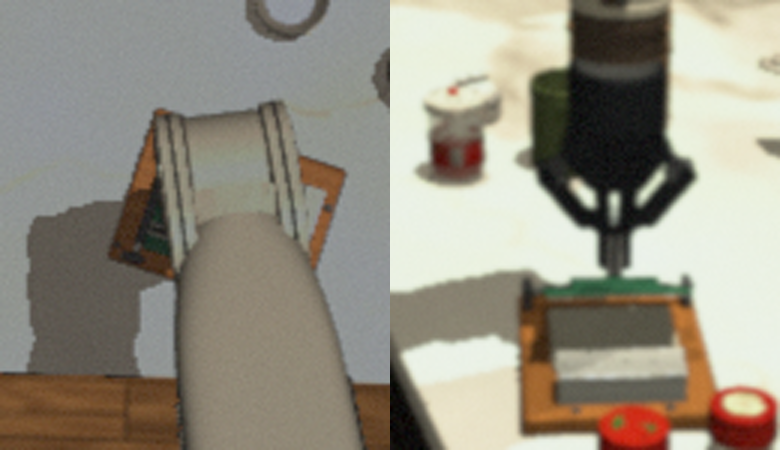

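The flap is nearly flat (green strip at (615,288) in the side view), but the contact force is still about zero. I'll press further in small steps.

>>> move_arm --motion '[{"x": 0, "y": 0, "z": 0.05, "yaw": 0}, {"x": 0, "y": 0, "z": 0.1, "yaw": 0}, {"x": 0, "y": 0, "z": 0.1, "yaw": 0}]'

```text
clock: 7.2
eef_pos: [0.5632, 0.0859, 0.0339]
tool_rot: [0.802, 0.597, -0.0, 0.0]
ft_force: [0.1, -0.0, 0.5]
grip_width: 0.0002
grasp_force: 0.4
```

>>> move_arm --motion '[{"x": 0, "y": 0, "z": 0.05, "yaw": 0}, {"x": 0, "y": 0, "z": 0.1, "yaw": 0}, {"x": 0, "y": 0, "z": 0.1, "yaw": 0}]'

```text
clock: 7.58
eef_pos: [0.5631, 0.086, 0.0328]
tool_rot: [0.802, 0.597, 0.0, -0.0]
ft_force: [0.7, -0.1, -0.1]
grip_width: -0.0001
grasp_force: 0.3
```

```bash
python3 st.py
python3 - <<'E'
from h import *
T=pose_T(.5558,.0624,-.292);off=np.array((265,215))
raw=bot.camera("side")[215:315,265:365]
A=[]
for th in(0,.1,.2):
    im=cv2.resize(raw,None,fx=2.6,fy=2.6,interpolation=cv2.INTER_CUBIC)
    A.append(im if th==.2 else overlay(im,"side",T,2.6,off,th=th))
cv2.imwrite("pics/b4.png",np.hstack(A))
E
```

```text
t 7.575 holder mm [ 0.2 24.7 32.8] f_holder [ 0.7  0.1 -0.1] grip -0.0001073207542830476 q [ 0.15  0.49 -0.06  1.01  0.    2.01]
tool axes in holder [[-0.001, 1.0, -0.0], [1.0, 0.001, 0.0], [0.0, -0.0, -1.0]]
```

View pics/b4.png

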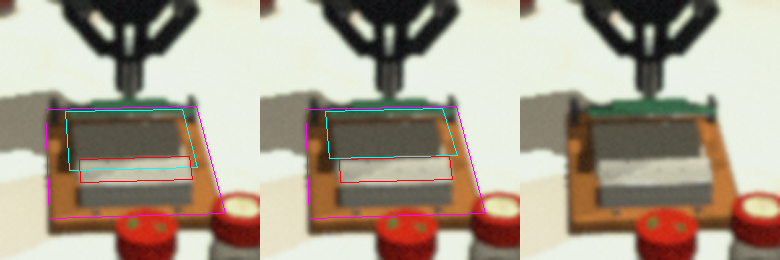

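The side view doesn't match a flat flap: the green strip sits near row 258 of the full image. I'll project the fingertip and candidate flap angles before moving again.

Run:
```python
from h import *
T=pose_T(.5558,.0624,-.292);off=np.array((265,200))
o=bot.get_obs();P=np.array(o["eef_pos"]);print(proj("side",P),[proj("side",P+[0,0,d]).round(0).tolist() for d in(.02,.05,.1)])
for th in(0,.2,.4,.6):
    f=lambda r,n:proj("side",hp(T,(0,.07-r*np.cos(th)+n*np.sin(th),.034+r*np.sin(th)+n*np.cos(th)))).round(0).tolist()
    print(th,"hinge",f(0,0),"steptop",f(66,0) if 0 else f(.066,.011),"edge",f(.116,.002),"edge low",f(.116,-.004))
print("cards front",proj("side",hp(T,(0,-.045,.028))),"back",proj("side",hp(T,(0,.05,.028))))
raw=bot.camera("side")[205:305,260:370]
cv2.imwrite("pics/b5.png",cv2.resize(raw,None,fx=6,fy=6,interpolation=cv2.INTER_CUBIC))
for n in("flap_fold","flap_lining"):
    for r in bot.cut_out("side",n)[:1]:
        ys,xs=np.where(r["mask"]);print(n,r["score"],xs.min(),xs.max(),ys.min(),ys.max(),len(xs))
```

```text
[313.91464489 264.8776027 ] [[314.0, 258.0], [314.0, 247.0], [315.0, 227.0]]
0 hinge [312.0, 255.0] steptop [315.0, 265.0] edge [316.0, 279.0] edge low [316.0, 281.0]
0.2 hinge [312.0, 255.0] steptop [315.0, 259.0] edge [316.0, 270.0] edge low [316.0, 272.0]
0.4 hinge [312.0, 255.0] steptop [315.0, 254.0] edge [316.0, 260.0] edge low [316.0, 262.0]
0.6 hinge [312.0, 255.0] steptop [314.0, 248.0] edge [316.0, 249.0] edge low [316.0, 252.0]
cards front [316.18922913 281.86070849] back [312.97960682 261.48228277]
flap_fold 0.7 291 339 252 260 326
```

View pics/b5.png

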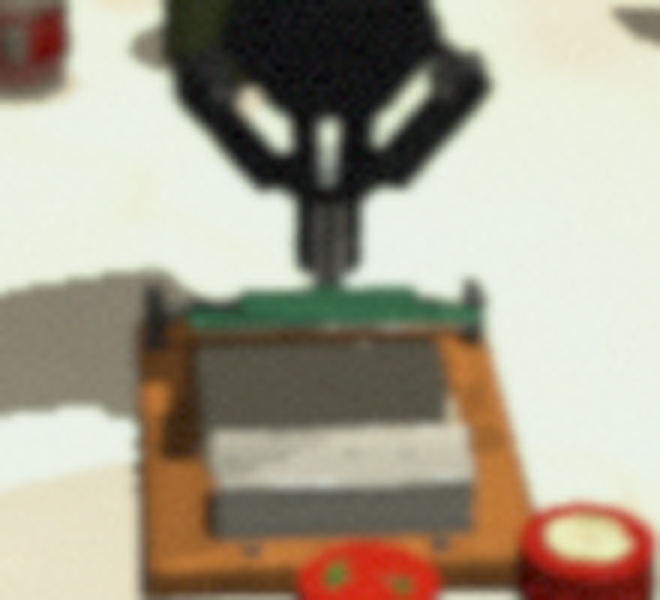

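The picture shows the flap still at about 0.4 rad (strip rows 252–260) with the fingertip hidden behind it. Both views agree if the real tip is about 25 mm higher than the reported TCP. I'll keep going down in small steps, checking angle and force each time.

>>> move_arm --motion '[{"x": 0, "y": 0, "z": 0.3, "yaw": 0}, {"x": 0, "y": 0, "z": 0.6, "yaw": 0}, {"x": 0, "y": 0, "z": 0.9, "yaw": 0}, {"x": 0, "y": 0, "z": 0.9, "yaw": 0}]'

```text
clock: 8.28
eef_pos: [0.5629, 0.0857, 0.0235]
tool_rot: [0.802, 0.597, -0.0, -0.0]
ft_force: [-0.7, 0.4, -0.2]
grip_width: 0.0003
grasp_force: 0.0
```

```bash
cat > ang.py <<'E'
from h import *
import runpy;runpy.run_path("st.py")
fs=[]
im=bot.camera("side");hsv=cv2.cvtColor(im,cv2.COLOR_BGR2HSV)
g=(hsv[...,0]>60)&(hsv[...,0]<100)&(hsv[...,1]>80);g[:245]=0;g[290:]=0;g[:,:280]=0;g[:,350:]=0
ys,xs=np.where(g);print("green rows",np.percentile(ys,[2,50,98]),"cols",np.percentile(xs,[1,99]),len(xs))
for i in range(8): bot.camera("side") if i%2 else None; fs.append(bot.get_obs()["ft_force"])
print("mean f",np.mean(fs,0).round(2))
for th in(0,.1,.2,.3,.4):
    T=pose_T(.5558,.0624,-.292)
    f=lambda r,n:proj("side",hp(T,(0,.07-r*np.cos(th)+n*np.sin(th),.034+r*np.sin(th)+n*np.cos(th))))[1].round(1)
    print(th,"step",f(.066,.011),"edge",f(.116,.002),f(.116,-.002))
E
python3 ang.py
```

```text
t 8.275 holder mm [ 0.1 24.3 23.5] f_holder [-0.8  0.2 -0.2] grip 0.00031744663372652285 q [ 0.15  0.5  -0.08  0.99 -0.    2.01]
tool axes in holder [[-0.001, 1.0, -0.001], [1.0, 0.001, -0.001], [-0.001, -0.001, -1.0]]
green rows [253. 257. 259.] cols [292.   337.01] 200
mean f [-0.17  0.13 -0.16]
0 step 264.7 edge 279.1 280.6
0.1 step 262.0 edge 274.5 276.1
0.2 step 259.3 edge 269.8 271.4
0.3 step 256.4 edge 264.8 266.5
0.4 step 253.6 edge 259.7 261.5
```

Run:
```python
from h import *
s=bot.camera("side")[180:310,245:385];t=bot.camera("top")[205:320,285:400]
a=cv2.resize(s,(480,446),interpolation=cv2.INTER_CUBIC);b=cv2.resize(cv2.convertScaleAbs(t,alpha=1.6),(320,320),interpolation=cv2.INTER_CUBIC)
b=cv2.copyMakeBorder(b,0,126,0,0,cv2.BORDER_CONSTANT)
cv2.imwrite("pics/b6.png",np.hstack([a,b]))
o=bot.get_obs();print(o["eef_pos"],o["tau"],o["ft_torque"])
```

```text
[0.5630049  0.08584603 0.02387771] [-9.20468476e-02 -4.60610211e+01  2.19619828e+01 -8.04565701e-03
 -4.60355915e-02 -9.82862839e-04] [ 0.02628307 -0.0411264  -0.06803498]
```

View pics/b6.png

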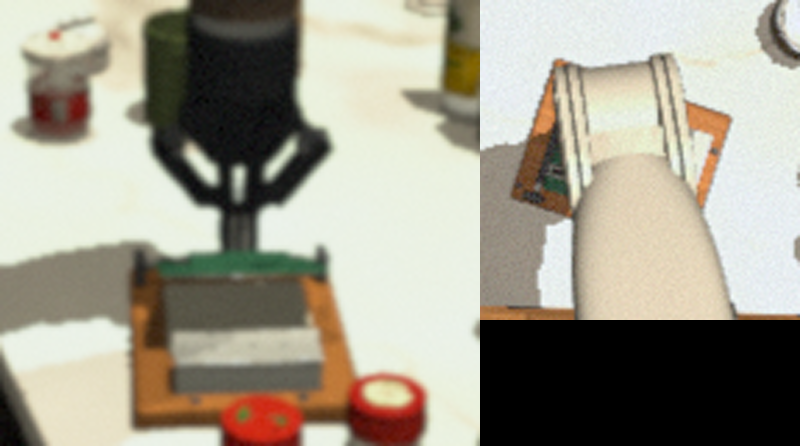

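Run:
```python
from h import *
P=np.array(bot.get_obs()["eef_pos"])
for dz in(.0,.073,.15,.2,.25): print(dz,proj("top",P+[0,0,dz]).round(1),proj("side",P+[0,0,dz]).round(1))
print("base",proj("top",[0,0,0]),proj("side",[0,0,0.0]))
im=bot.camera("side")
# dark gripper profile: width of dark pixels by row near col 315
g=cv2.cvtColor(im,cv2.COLOR_BGR2GRAY)
for r in range(176,262,4):
    x=np.where(g[r,285:345]<70)[0]+285; print(r,(x.min(),x.max(),len(x)) if len(x) else None, g[r,315])
for r in range(248,284,2): print(r,im[r,300].tolist(),im[r,315].tolist(),im[r,328].tolist())
```

```text
0.0 [327.1 258.1] [313.8 268.1]
0.073 [328.1 257. ] [314.4 241.3]
0.15 [329.3 255.6] [315.2 211.2]
0.2 [330.1 254.7] [315.6 190.5]
0.25 [331.  253.7] [316.1 169. ]
base [352.43459816 462.893437  ] [ 49.87247366 351.17991577]
176 (np.int64(301), np.int64(331), 31) 39
180 (np.int64(301), np.int64(331), 31) 39
184 (np.int64(293), np.int64(330), 38) 43
188 (np.int64(289), np.int64(331), 25) 77
192 (np.int64(288), np.int64(331), 44) 40
196 (np.int64(288), np.int64(331), 44) 28
200 (np.int64(288), np.int64(330), 43) 24
204 (np.int64(288), np.int64(329), 42) 19
208 (np.int64(288), np.int64(330), 43) 24
212 (np.int64(287), np.int64(331), 45) 21
216 (np.int64(290), np.int64(333), 44) 21
220 (np.int64(290), np.int64(338), 45) 20
224 (np.int64(290), np.int64(339), 36) 21
228 (np.int64(294), np.int64(335), 22) 120
232 (np.int64(297), np.int64(332), 22) 179
236 (np.int64(301), np.int64(328), 24) 126
240 (np.int64(309), np.int64(320), 12) 24
244 (np.int64(310), np.int64(318), 9) 54
248 (np.int64(310), np.int64(318), 7) 64
252 (np.int64(311), np.int64(312), 2) 74
256 (np.int64(285), np.int64(300), 
[... 185 characters left out ...]
 229, 219]
254 [114, 134, 114] [69, 98, 54] [101, 125, 93]
256 [58, 82, 47] [66, 98, 51] [72, 105, 57]
258 [64, 92, 51] [70, 101, 61] [64, 92, 53]
260 [71, 89, 79] [80, 101, 104] [58, 78, 87]
262 [52, 69, 76] [57, 74, 84] [61, 78, 82]
264 [70, 84, 87] [69, 82, 85] [70, 82, 84]
266 [69, 83, 85] [71, 84, 88] [70, 84, 85]
268 [71, 86, 90] [68, 82, 86] [69, 82, 85]
270 [71, 83, 87] [68, 82, 87] [69, 83, 88]
272 [67, 82, 85] [70, 86, 88] [70, 83, 88]
274 [69, 82, 85] [71, 86, 89] [79, 93, 95]
276 [110, 126, 129] [131, 150, 153] [152, 174, 177]
278 [159, 180, 182] [178, 201, 205] [175, 200, 202]
280 [153, 172, 176] [173, 196, 200] [165, 185, 187]
282 [148, 166, 168] [174, 197, 199] [170, 192, 194]
```

The 9 mm descent didn't move the flap: green rows are still 253–259 and the force is about zero. To find out what's holding it, I'll raise the tool a little and see whether the flap follows.

>>> move_arm --motion '[{"x": 0, "y": 0, "z": -0.5, "yaw": 0}, {"x": 0, "y": 0, "z": -1.0, "yaw": 0}, {"x": 0, "y": 0, "z": -1.5, "yaw": 0}, {"x": 0, "y": 0, "z": -1.5, "yaw": 0}]'

```text
clock: 9.18
eef_pos: [0.5636, 0.0854, 0.0398]
tool_rot: [0.802, 0.597, 0.0, 0.001]
ft_force: [-0.2, 1.1, 0.5]
grip_width: 0.0
grasp_force: 0.3
```

```bash
python3 ang.py | head -4
python3 - <<'E'
from h import *
im=bot.camera("side")
for r in range(232,284,2): print(r,[im[r,c].tolist() for c in(296,305,314,318,330)])
E
```

```text
t 9.175 holder mm [ 0.9 24.3 39.8] f_holder [-0.5  1.   0.5] grip 2.7389901073846964e-05 q [ 0.15  0.49 -0.06  1.03 -0.    2.01]
tool axes in holder [[-0.001, 1.0, 0.002], [1.0, 0.001, -0.001], [-0.001, 0.002, -1.0]]
green rows [251. 253. 254.] cols [301. 328.] 87
mean f [0.5  0.17 0.6 ]
232 [[229, 241, 235], [31, 32, 31], [110, 122, 116], [19, 22, 19], [203, 221, 214]]
234 [[232, 242, 236], [146, 159, 151], [31, 36, 34], [26, 26, 26], [227, 239, 233]]
236 [[231, 241, 235], [228, 239, 233], [28, 30, 33], [31, 34, 33], [230, 241, 235]]
238 [[231, 242, 236], [230, 241, 235], [48, 54, 54], [46, 48, 46], [229, 241, 234]]
240 [[230, 241, 234], [229, 241, 235], [51, 56, 54], [52, 56, 56], [232, 242, 236]]
242 [[229, 242, 235], [230, 241, 235], [55, 61, 59], [57, 63, 60], [233, 241, 235]]
244 [[223, 241, 235], [231, 242, 236], [56, 61, 62], [59, 64, 63], [233, 242, 235]]
246 [[225, 241, 235], [231, 242, 236], [59, 64, 65], [69, 75, 74], [233, 241, 235]]
248 [[229, 241, 235], [227, 242, 235], [66, 72, 74], [152, 164, 155], [233, 242, 236]]
250 [[227, 240, 234], [205, 225, 216], [56, 72, 56],
[... 625 characters left out ...]
69, 82, 83], [66, 82, 84], [70, 84, 86]]
268 [[71, 85, 88], [70, 84, 88], [69, 81, 86], [70, 85, 87], [69, 83, 87]]
270 [[72, 86, 90], [70, 83, 86], [69, 82, 87], [71, 83, 87], [69, 81, 87]]
272 [[73, 85, 88], [71, 85, 88], [71, 84, 89], [70, 83, 88], [73, 85, 89]]
274 [[70, 84, 87], [71, 85, 87], [68, 82, 86], [73, 85, 90], [82, 95, 98]]
276 [[105, 122, 125], [104, 120, 121], [121, 140, 143], [135, 156, 157], [170, 189, 191]]
278 [[152, 173, 176], [152, 172, 173], [170, 192, 194], [176, 198, 203], [180, 203, 207]]
280 [[146, 166, 169], [153, 174, 176], [173, 196, 199], [164, 186, 188], [174, 194, 199]]
282 [[140, 159, 162], [162, 184, 187], [171, 194, 195], [172, 195, 196], [170, 191, 195]]
```

Run:
```python
from h import *
P=np.array([.11486,.48665,.19394]);y=np.array([.2297,.973,0])
for dz in(0,.013,.05): print(dz,[ (proj("side",P+[0,0,dz]+s*.05*y).round(1).tolist(),proj("top",P+[0,0,dz]+s*.05*y).round(1).tolist()) for s in(-1,0,1)])
im=cv2.imread("pics/side0.png")[60:175,40:140];t=cv2.imread("pics/top0.png")[400:480,90:220]
a=cv2.resize(im,(400,460),interpolation=cv2.INTER_CUBIC);b=cv2.resize(t,(400,246),interpolation=cv2.INTER_CUBIC)
b=cv2.copyMakeBorder(b,0,460-246,0,0,cv2.BORDER_CONSTANT)
cv2.imwrite("pics/b7.png",np.hstack([a,b]))
```

```text
0 [([97.8, 175.0], [180.2, 439.6]), ([103.1, 168.9], [160.4, 434.2]), ([108.0, 163.3], [140.7, 428.9])]
0.013 [([96.8, 170.1], [179.0, 441.1]), ([102.2, 164.2], [159.1, 435.7]), ([107.1, 158.7], [139.1, 430.3])]
0.05 [([94.0, 155.9], [175.6, 445.4]), ([99.5, 150.5], [155.1, 439.9]), ([104.7, 145.4], [134.6, 434.3])]
```

View pics/b7.png

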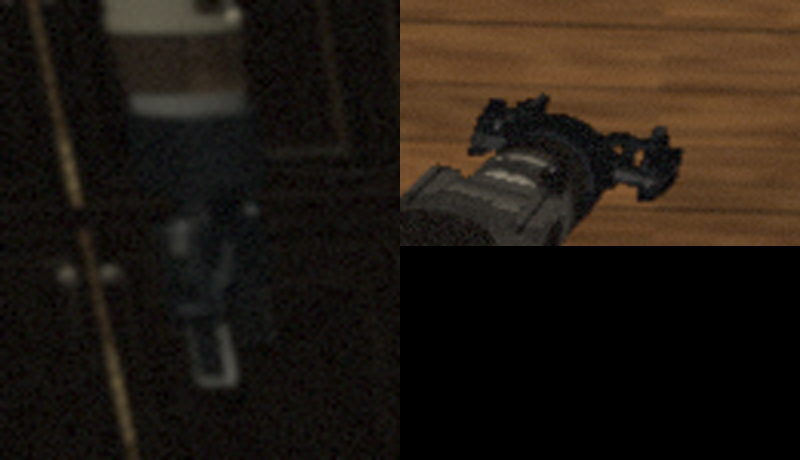

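In the start picture the near fingertip shows at (94,157), where the reported TCP (allowing for open fingers) projects to row 170. So the real fingertips sit roughly 30 mm behind the reported TCP, which explains the shallow fold. I'll go lower while watching the angle and force.

>>> move_arm --motion '[{"x": 0, "y": 0, "z": 0.5, "yaw": 0}, {"x": 0, "y": 0, "z": 1.0, "yaw": 0}, {"x": 0, "y": 0, "z": 1.5, "yaw": 0}, {"x": 0, "y": 0, "z": 2.0, "yaw": 0}, {"x": 0, "y": 0, "z": 2.5, "yaw": 0}, {"x": 0, "y": 0, "z": 2.5, "yaw": 0}]'

```text
clock: 10.22
eef_pos: [0.5628, 0.0858, 0.0133]
tool_rot: [0.802, 0.597, -0.0, -0.0]
ft_force: [-0.4, 0.0, 0.4]
grip_width: -0.0001
grasp_force: 0.1
```

```bash
python3 ang.py | grep -v axes
python3 - <<'E'
from h import *
im=bot.camera("side")
for r in range(240,284,2): print(r,[im[r,c].tolist() for c in(296,305,314,330)])
E
```

```text
t 10.225 holder mm [-0.1 24.5 13.3] f_holder [-0.4 -0.1  0.4] grip -9.214863249645237e-05 q [ 0.15  0.51 -0.09  0.97  0.    2.01]
green rows [257.  262.5 267. ] cols [292. 337.] 472
mean f [-0.3  -0.46  0.41]
0 step 264.7 edge 279.1 280.6
0.1 step 262.0 edge 274.5 276.1
0.2 step 259.3 edge 269.8 271.4
0.3 step 256.4 edge 264.8 266.5
0.4 step 253.6 edge 259.7 261.5
240 [[227, 238, 232], [19, 9, 17], [139, 150, 143], [161, 174, 166]]
242 [[228, 241, 235], [39, 44, 42], [93, 100, 94], [220, 231, 223]]
244 [[224, 242, 236], [161, 176, 167], [22, 22, 21], [231, 240, 234]]
246 [[226, 242, 235], [227, 240, 233], [35, 40, 39], [233, 241, 236]]
248 [[228, 241, 235], [226, 241, 235], [48, 53, 53], [231, 241, 234]]
250 [[227, 241, 234], [227, 240, 234], [51, 58, 59], [231, 242, 236]]
252 [[226, 240, 234], [227, 240, 233], [54, 62, 62], [227, 239, 232]]
254 [[175, 196, 188], [161, 176, 167], [55, 61, 60], [153, 170, 160]]
256 [[70, 79, 76], [49, 63, 49], [55, 61, 58], [72, 89, 76]]
258 [[49, 60, 51], [58, 88, 46], [70, 98, 58], [73, 94, 69]]
260 [[50, 71, 44], [74, 108, 59], [77, 111, 57], [71, 101, 57]]
262 [[72, 102, 54], [74, 107, 58], [74, 109, 55], [72, 105, 58]]
264 [[70, 102, 53], [64, 95, 49], [60, 87, 48], [75, 109, 60]]
266 [[70, 101, 55], [64, 92, 49], [72, 101, 57], [81, 119, 65]]
268 [[71, 93, 69], [66, 86, 71], [76, 93, 85], [75, 93, 84]]
270 [[72, 86, 89], [71, 85, 87], [71, 86, 89], [70, 84, 86]]
272 [[70, 85, 87], [66, 81, 84], [69, 84, 87], [70, 83, 88]]
274 [[71, 86, 90], [71, 87, 90], [71, 85, 88], [81, 93, 98]]
276 [[104, 119, 122], [103, 118, 121], [128, 147, 149], [171, 191, 193]]
278 [[150, 170, 173], [153, 173, 175], [179, 202, 205], [181, 205, 207]]
280 [[142, 161, 164], [156, 177, 178], [175, 199, 201], [172, 195, 198]]
282 [[136, 154, 158], [166, 187, 190], [171, 194, 196], [171, 192, 195]]
```

It's folding now: θ is about 0.25 and dropping as expected. I'll continue down to flat.

>>> move_arm --motion '[{"x": 0, "y": 0, "z": 0.3, "yaw": 0}, {"x": 0, "y": 0, "z": 0.6, "yaw": 0}, {"x": 0, "y": 0, "z": 0.9, "yaw": 0}, {"x": 0, "y": 0, "z": 1.1, "yaw": 0}, {"x": 0, "y": 0, "z": 1.1, "yaw": 0}]'

```text
clock: 11.15
eef_pos: [0.563, 0.0859, 0.0026]
tool_rot: [0.802, 0.597, -0.0, -0.0]
ft_force: [1.1, 0.4, 1.7]
grip_width: 0.0002
grasp_force: 0.2
```

```bash
python3 ang.py | head -4| grep -v axes
```

```text
t 11.15 holder mm [ 0.2 24.6  2.6] f_holder [0.9 0.7 1.7] grip 0.00015364880481882009 q [ 0.15  0.53 -0.1   0.95  0.    2.01]
green rows [257. 268. 275.] cols [292. 337.] 680
mean f [ 0.2  -0.06  0.19]
```

>>> move_arm --motion '[{"x": 0, "y": 0, "z": 0.2, "yaw": 0}, {"x": 0, "y": 0, "z": 0.4, "yaw": 0}, {"x": 0, "y": 0, "z": 0.4, "yaw": 0}]'

```text
clock: 11.78
eef_pos: [0.563, 0.0859, -0.0013]
tool_rot: [0.802, 0.597, -0.0, -0.0]
ft_force: [-0.2, -0.2, 0.7]
grip_width: 0.0001
grasp_force: 0.3
```

>>> move_arm --motion '[{"x": 0, "y": 0, "z": 0.1, "yaw": 0}, {"x": 0, "y": 0, "z": 0.1, "yaw": 0}]'

```text
clock: 12.02
eef_pos: [0.5632, 0.0859, -0.0016]
tool_rot: [0.802, 0.597, 0.0, 0.0]
ft_force: [-1.1, -0.7, 4.7]
grip_width: -0.0004
grasp_force: 2.2
```

```bash
python3 ang.py | head -4| grep -v axes
```

```text
t 12.025 holder mm [ 0.3 24.6 -1.6] f_holder [-0.9 -1.   4.7] grip -0.0004196923283513171 q [ 0.15  0.53 -0.1   0.94 -0.    2.01]
green rows [257.7 268.  275. ] cols [292. 336.] 636
mean f [-1.97 -0.84  5.35]
```

Contact: about 5 N upward with the flap flat. Now I'll press slightly more and push toward the lip.

>>> move_arm --motion '[{"x": 0, "y": 0, "z": 0.04, "yaw": 0}, {"x": -0.25, "y": 0, "z": 0.04, "yaw": 0}, {"x": -0.5, "y": 0, "z": 0.04, "yaw": 0}, {"x": -0.75, "y": 0, "z": 0.04, "yaw": 0}, {"x": -1.0, "y": 0, "z": 0.04, "yaw": 0}, {"x": -1.0, "y": 0, "z": 0.04, "yaw": 0}]'

```text
clock: 13.02
eef_pos: [0.5609, 0.0779, -0.0017]
tool_rot: [0.802, 0.597, 0.002, -0.001]
ft_force: [-1.3, 2.9, 4.6]
grip_width: -0.0002
grasp_force: 2.7
```

```bash
python3 ang.py | head -4| grep -v axes
python3 - <<'E'
from fit import *
M,c,wh,a=fit();print(c,wh,a)
im=M["side"][0]
E
```

```text
t 13.025 holder mm [ 0.4 16.4 -1.7] f_holder [-2.1  2.4  4.6] grip -0.0002369705247869197 q [ 0.14  0.52 -0.12  0.93  0.    2.  ]
green rows [260. 269. 276.] cols [292. 336.] 549
mean f [-1.36  2.66  5.32]
(0.5558513402938843, 0.06232526898384094) (0.18697895109653473, 0.14806215465068817) 73.29899597167969
```

The holder hasn't moved. Pushing on.

>>> move_arm --motion '[{"x": -0.2, "y": 0, "z": 0, "yaw": 0}, {"x": -0.4, "y": 0, "z": 0, "yaw": 0}, {"x": -0.6, "y": 0, "z": 0, "yaw": 0}, {"x": -0.8, "y": 0, "z": 0, "yaw": 0}, {"x": -1.0, "y": 0, "z": 0, "yaw": 0}, {"x": -1.0, "y": 0, "z": 0, "yaw": 0}]'

```text
clock: 14.22
eef_pos: [0.558, 0.0681, -0.0019]
tool_rot: [0.802, 0.597, 0.001, -0.001]
ft_force: [-1.3, 2.4, 5.4]
grip_width: -0.0004
grasp_force: 2.7
```

```bash
python3 ang.py | head -4| grep -v axes
python3 - <<'E'
from fit import *
M,c,wh,a=fit();print(c,wh,a)
E
```

```text
t 14.225 holder mm [ 0.5  6.1 -1.9] f_holder [-2.   1.9  5.4] grip -0.0003607279530543705 q [ 0.12  0.52 -0.13  0.92  0.    1.98]
green rows [262.   270.   280.88] cols [292. 336.] 457
mean f [-1.03  2.79  5.7 ]
(0.5563228726387024, 0.06282993406057358) (0.18746763467788696, 0.14723095297813416) 73.1842041015625
```

>>> move_arm --motion '[{"x": -0.2, "y": 0, "z": 0, "yaw": 0}, {"x": -0.4, "y": 0, "z": 0, "yaw": 0}, {"x": -0.6, "y": 0, "z": 0, "yaw": 0}, {"x": -0.8, "y": 0, "z": 0, "yaw": 0}, {"x": -1.0, "y": 0, "z": 0, "yaw": 0}, {"x": -1.0, "y": 0, "z": 0, "yaw": 0}]'

```text
clock: 15.42
eef_pos: [0.5554, 0.0572, -0.0021]
tool_rot: [0.802, 0.597, 0.001, 0.0]
ft_force: [1.1, 2.8, 4.9]
grip_width: -0.0001
grasp_force: 2.6
```

```bash
python3 ang.py | head -4| grep -v axes
python3 - <<'E'
from fit import *
M,c,wh,a=fit();print(c,wh,a)
im=M["side"][0]
for r in range(250,284,2): print(r,[im[r,c].tolist() for c in(296,305,314,330)])
E
```

```text
t 15.425 holder mm [ 1.1 -5.1 -2.1] f_holder [0.3 3.  4.9] grip -0.00010307991119589781 q [ 0.1   0.51 -0.14  0.92  0.    1.96]
green rows [263.  271.  281.6] cols [292. 336.] 421
mean f [1.09 2.69 5.54]
(0.5564488172531128, 0.06324665993452072) (0.18659694492816925, 0.14723095297813416) 73.1842041015625
250 [[218, 233, 226], [24, 27, 25], [116, 124, 121], [30, 30, 28]]
252 [[225, 240, 234], [15, 14, 15], [93, 100, 94], [66, 73, 70]]
254 [[176, 197, 187], [21, 19, 16], [54, 60, 57], [81, 88, 84]]
256 [[56, 63, 60], [28, 36, 48], [23, 17, 24], [61, 76, 90]]
258 [[29, 50, 74], [50, 102, 159], [41, 42, 44], [51, 109, 171]]
260 [[34, 58, 87], [35, 78, 119], [58, 65, 63], [94, 127, 153]]
262 [[59, 70, 67], [44, 65, 49], [60, 67, 67], [125, 147, 139]]
264 [[60, 73, 63], [47, 67, 36], [62, 67, 67], [82, 96, 89]]
266 [[62, 81, 67], [39, 56, 28], [59, 64, 65], [47, 56, 53]]
268 [[50, 65, 48], [29, 43, 25], [60, 67, 68], [42, 57, 42]]
270 [[35, 48, 26], [42, 61, 34], [69, 82, 70], [65, 94, 50]]
272 [[65, 97, 51], [75, 108, 58], [80, 114, 67], [78, 113, 62]]
274 [[77, 113, 61], [80, 116, 62], [82, 117, 66], [83, 114, 72]]
276 [[109, 137, 113], [109, 134, 113], [122, 150, 131], [157, 177, 171]]
278 [[150, 172, 171], [153, 173, 175], [157, 178, 180], [161, 180, 182]]
280 [[143, 165, 163], [153, 172, 174], [151, 171, 175], [149, 171, 172]]
282 [[134, 153, 153], [144, 162, 163], [143, 161, 164], [162, 184, 187]]
```

The flap is sliding home. I'll take short steps now until the force rises at the stop.

>>> move_arm --motion '[{"x": -0.1, "y": 0, "z": 0, "yaw": 0}, {"x": -0.2, "y": 0, "z": 0, "yaw": 0}, {"x": -0.3, "y": 0, "z": 0, "yaw": 0}, {"x": -0.3, "y": 0, "z": 0, "yaw": 0}]'

```text
clock: 16.38
eef_pos: [0.5545, 0.0545, -0.0021]
tool_rot: [0.802, 0.597, 0.001, 0.0]
ft_force: [1.2, 2.6, 5.8]
grip_width: 0.0002
grasp_force: 2.5
```

>>> move_arm --motion '[{"x": -0.1, "y": 0, "z": 0, "yaw": 0}, {"x": -0.2, "y": 0, "z": 0, "yaw": 0}, {"x": -0.2, "y": 0, "z": 0, "yaw": 0}]'

```text
clock: 16.75
eef_pos: [0.554, 0.053, -0.0021]
tool_rot: [0.802, 0.597, 0.001, -0.0]
ft_force: [0.9, 5.0, 3.7]
grip_width: 0.0004
grasp_force: 3.6
```

```bash
python3 ang.py | head -4| grep -v axes
python3 - <<'E'
from fit import *
M,c,wh,a=fit();print(c,wh,a)
im=M["side"][0]
for r in range(256,276,1): print(r,[im[r,c].tolist() for c in(300,305,314,325)])
T=pose_T(.5558,.0624,-.292)
for t in(0,.01,.02,.024):print(t,[proj("side",hp(T,(x,.07-.066-t,.045))).round(1).tolist() for x in(-.02,0,.02)])
E
```

```text
t 16.75 holder mm [ 1.  -9.5 -2.1] f_holder [-0.6  5.1  3.7] grip 0.00035934750154194007 q [ 0.09  0.51 -0.15  0.92  0.    1.96]
green rows [262.3 271.  280.7] cols [292. 336.] 416
mean f [1.38 4.94 4.86]
(0.5558955669403076, 0.06416133046150208) (0.18490593135356903, 0.14848016202449799) 72.64298248291016
256 [[48, 52, 52], [22, 32, 47], [23, 24, 23], [29, 43, 63]]
257 [[29, 39, 52], [35, 69, 109], [21, 21, 21], [39, 80, 125]]
258 [[30, 52, 75], [46, 100, 160], [28, 27, 30], [57, 112, 174]]
259 [[28, 58, 90], [50, 104, 165], [37, 39, 41], [65, 117, 178]]
260 [[38, 63, 90], [37, 80, 124], [51, 57, 57], [90, 126, 153]]
261 [[52, 68, 80], [35, 62, 76], [59, 64, 66], [113, 139, 132]]
262 [[61, 74, 74], [37, 60, 44], [60, 65, 66], [114, 143, 119]]
263 [[64, 79, 74], [46, 67, 36], [58, 64, 65], [95, 126, 96]]
264 [[61, 71, 69], [48, 70, 38], [57, 63, 63], [80, 107, 75]]
265 [[65, 75, 72], [50, 69, 41], [58, 65, 65], [63, 86, 56]]
266 [[65, 74, 72], [47, 68, 37], [56, 63, 64], [45, 64, 39]]
267 [[71, 81, 80], [42, 57, 31], [59, 66, 66], [37, 47, 30]]
268 [[64, 73, 68], [30, 46, 19], [62, 68, 70], [32, 45, 24]]
269 [[46, 61, 49], [33, 46, 26], [63, 71, 71], [35, 50, 26]]
270 [[34, 52, 31], [35, 51, 28], [73, 89, 74], [52, 73, 38]]
271 [[46, 64, 34], [51, 75, 42], [76, 103, 70], [67, 100, 54]]
272 [[54, 78, 41], [71, 101, 54], [81, 114, 67], [79, 113, 59]]
273 [[61, 89, 48], [76, 112, 58], [80, 116, 62], [78, 116, 61]]
274 [[68, 101, 53], [81, 116, 63], [80, 114, 64], [84, 118, 70]]
275 [[81, 114, 73], [83, 119, 74], [96, 127, 91], [104, 135, 102]]
0 [[306.2, 264.9], [314.6, 264.7], [323.0, 264.6]]
0.01 [[306.5, 267.1], [315.0, 266.9], [323.4, 266.7]]
0.02 [[306.7, 269.2], [315.3, 269.0], [323.9, 268.8]]
0.024 [[306.8, 270.1], [315.5, 269.9], [324.0, 269.7]]
```

>>> move_arm --motion '[{"x": -0.05, "y": 0, "z": 0, "yaw": 0}, {"x": -0.08, "y": 0, "z": 0.02, "yaw": 0}, {"x": -0.08, "y": 0, "z": 0.02, "yaw": 0}]'

```text
clock: 17.58
eef_pos: [0.554, 0.053, -0.0022]
tool_rot: [0.802, 0.597, 0.002, -0.0]
ft_force: [1.5, 6.1, 5.3]
grip_width: -0.0001
grasp_force: 4.2
```

```bash
python3 ang.py | head -4| grep -v axes
python3 - <<'E'
from fit import *
M,c,wh,a=fit();print(c,wh,a)
E
```

```text
t 17.575 holder mm [ 1.  -9.5 -2.2] f_holder [-0.4  6.3  5.3] grip -8.642774798732834e-05 q [ 0.09  0.51 -0.15  0.91  0.    1.95]
green rows [262. 271. 282.] cols [292. 336.] 424
mean f [1.37 6.21 5.81]
(0.5676828622817993, 0.10289248079061508) (0.1046595349907875, 0.1491006314754486) 74.21134185791016
```

The tool stopped advancing while the force rose, so the flap is at its stop. I'll lift off vertically first, then back away and up.

>>> move_arm --motion '[{"x": 0.05, "y": 0, "z": -0.1, "yaw": 0}, {"x": 0.05, "y": 0, "z": -0.2, "yaw": 0}, {"x": 0.4, "y": 0, "z": -0.4, "yaw": 0}, {"x": 0.8, "y": 0, "z": -1.5, "yaw": 0}, {"x": 1, "y": 0, "z": -4, "yaw": 0}, {"x": 3, "y": 0, "z": -8, "yaw": 0}, {"x": 7, "y": 0, "z": -12, "yaw": 0}, {"x": 12, "y": 0, "z": -16, "yaw": 0}, {"x": 17, "y": 0, "z": -18, "yaw": 0}, {"x": 22, "y": 0, "z": -19, "yaw": 0}, {"x": 24, "y": 0, "z": -19, "yaw": 0}, {"x": 24, "y": 0, "z": -19, "yaw": 0}, {"x": 24, "y": 0, "z": -19, "yaw": 0}]'

```text
clock: 19.65
eef_pos: [0.6213, 0.2803, 0.187]
tool_rot: [0.802, 0.597, -0.001, 0.0]
ft_force: [-0.1, -0.8, 0.8]
grip_width: 0.0
grasp_force: 0.0
```

```bash
python3 ang.py | sed -n '1p;3,4p'
python3 - <<'E'
from fit import *
M,c,wh,a=fit();print(c,wh,a)
T=pose_T(.5558,.0624,-.292)
im=M["top"][0].astype(int);hsv=cv2.cvtColor(M["top"][0],cv2.COLOR_BGR2HSV)
# top view profile along holder y at x=0 and x=.05 at z=.036
for x in(0,.05):
    for y in range(76,-96,-4):
        p=proj("top",hp(T,(x,y/1e3,.036))).round().astype(int);print((y,im[p[1],p[0]].tolist()),end=" ")
    print()
for t in(0,.02,.024):print(t,[proj("side",hp(T,(.07*0+.0,.07-r-t,z))).round(1).tolist()[1] for r,z in((.01,.036),(.066,.036),(.066,.045),(.096,.036))])
s=M["side"][0]
for r in range(250,284,2): print(r,[s[r,c].tolist() for c in(296,314,330)])
E
```

```text
t 19.65 holder mm [ -0.  227.5 187. ] f_holder [ 0.1 -0.8  0.8] grip 3.232299337869502e-05 q [ 0.42  0.63  0.59  1.53 -0.    2.29]
green rows [262.   270.   279.34] cols [292. 336.] 534
mean f [-0.26  0.11 -0.15]
(0.555753231048584, 0.062054820358753204) (0.18762578070163727, 0.14810995757579803) 73.26675415039062
(76, [44, 75, 118]) (72, [48, 52, 50]) (68, [61, 64, 65]) (64, [45, 75, 113]) (60, [58, 95, 141]) (56, [51, 83, 127]) (52, [77, 84, 91]) (48, [127, 134, 132]) (44, [143, 153, 149]) (40, [123, 134, 123]) (36, [68, 92, 57]) (32, [71, 95, 57]) (28, [71, 94, 54]) (24, [70, 93, 56]) (20, [69, 94, 57]) (16, [72, 96, 59]) (12, [74, 99, 64]) (8, [73, 94, 59]) (4, [68, 95, 56]) (0, [71, 94, 58]) (-4, [75, 97, 61]) (-8, [66, 92, 53]) (-12, [72, 96, 58]) (-16, [70, 95, 60]) (-20, [62, 83, 47]) (-24, [65, 89, 54]) (-28, [65, 90, 55]) (-32, [65, 87, 55]) (-36, [65, 88, 53]) (-40, [59, 82, 47]) (-44, [64, 85, 49]) (-48, [60, 81, 50]) (-52, [66, 78, 72]) (-56, [98, 106, 111]) (-60, [109, 115, 117]) (-64, [128, 137, 134]) (-68, [138, 152, 148]) (-72, [137, 146, 143]) (-76, [142, 150, 146])
[... 1251 characters left out ...]
83]]
258 [[46, 81, 123], [48, 106, 168], [55, 110, 169]]
260 [[74, 121, 169], [57, 100, 132], [92, 126, 153]]
262 [[111, 136, 126], [90, 130, 74], [129, 152, 144]]
264 [[123, 149, 128], [94, 135, 71], [131, 153, 146]]
266 [[135, 163, 137], [91, 134, 70], [146, 167, 165]]
268 [[107, 141, 102], [91, 134, 71], [110, 146, 108]]
270 [[92, 135, 71], [95, 138, 75], [105, 146, 81]]
272 [[93, 136, 74], [94, 140, 75], [90, 130, 68]]
274 [[91, 134, 72], [96, 140, 78], [92, 133, 78]]
276 [[121, 154, 118], [134, 165, 140], [156, 185, 170]]
278 [[170, 196, 189], [179, 202, 207], [180, 203, 207]]
280 [[162, 185, 183], [179, 200, 203], [175, 196, 200]]
282 [[158, 181, 177], [175, 195, 197], [172, 194, 197]]
```

Beside the lip, the green flap shows as far as holder y ≈ −70 mm, which is its fully home position. It stays flat and the holder pose is unchanged, so I'm handing in.

```bash
python3 -c "
from workcell import bot
print(bot.job_done())"
```

```text
the job is handed in; nothing more can be done
None
```

The flap is folded flat, its free edge is fully home under the lip (about 24 mm) and stayed there after the arm let go; the holder's measured position is unchanged and the job is handed in (no verdict was returned).

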